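# Lay out the music box parts for reassembly

### The job

Lay out the loose parts for reassembly on the three cork rests: the copper drive wheel flat in the middle of the rest between the music box and the wing, the brass key lying flat in the middle of the rest behind the music box, and the steel spring barrel upright in the middle of the rest in front of the wing. Once the drive wheel is in place, stand the small toothed pinion on top of it, centred on its hub. Behind means farther from the robot, in front means nearer to it.

Things in the scene. Friction and masses are not known exactly. Their poses are not given: they have to be found in the camera images.
- drive_wheel: loose copper drive wheel lying flat: a disc 52 mm across and 14 mm thick with a ring of eight small dark dimples on its top, and a flat raised hub 34 mm across in the middle, its top 18 mm above the underside. About 0.12 kg. Origin at the centre of the underside, z up along the wheel's axis.
- pinion: loose small steel pinion (toothed cylinder) standing upright, 26 mm across over the teeth, 18 mm tall, flat top with a small dark bore. About 0.05 kg. Origin at the centre of the underside, z up along its axis.
- barrel: loose steel spring barrel standing upright: a smooth drum 40 mm across and 28 mm tall with two dark bands, and an 8 mm square arbor stub 6 mm high on top (34 mm in all). About 0.15 kg. Origin at the centre of the underside, z up along its axis.
- key: loose polished brass winding key lying flat, 60 mm long. Origin at mid-length, at the height of the underside; x runs along the key from bow to shank tip, z up. The two-lobed bow reaches from x = -30 to -6 mm, 40 mm wide (y) and 7 mm thick; the square shank, 9 mm wide and 9 mm high, reaches from x = -6 to +30 mm: grip it across y near x = +10 mm. About 0.05 kg.
- music_box: black-lacquered music box mechanism with a brass pinned cylinder and a steel comb, fixed to the bench, 60 (x) by 70 (y) by 34 mm high. Origin at the centre of its underside; its x points roughly away from the robot.
- wing: sky-blue tin airplane wing half with a small roundel, lying flat and fixed to the bench, 55 (x, chord) by 105 (y, span) by 9 mm high. Origin at the centre of its underside; its x points roughly away from the robot. It lies on the other side (left or right) from the music box.
- rest_mid: fixed square cork tile, 76 x 76 x 4 mm, one of three alike that differ only in where they lie; this one lies between the music box and the wing. Origin at the centre of its underside, z up; its top is 4 mm above the bench.
- rest_box: fixed square cork tile, 76 x 76 x 4 mm, one of three alike that differ only in where they lie; this one lies about 104 mm behind the music box (beyond it, farther from the robot). Origin at the centre of its underside, z up; its top is 4 mm above the bench.
- rest_wing: fixed square cork tile, 76 x 76 x 4 mm, one of three alike that differ only in where they lie; this one lies about 104 mm in front of the wing (on its side nearer the robot). Origin at the centre of its underside, z up; its top is 4 mm above the bench.
There are look-alikes about, which are no part of the job. What is shaped like the barrel but green or purple is not meant.

How it is judged (in metres and radians):
At the end, for the whole second after the job is handed in: Each on the middle of its rest, level within 0.12 rad, released, at rest: wheel (between box and wing) and upright barrel (in front of wing) within 12 mm, key (behind box, mid-length point) within 15 mm; pinion upright on the wheel's hub within 9 mm of its axis (horizontal distance between drive_wheel and rest_mid below 0.012 m and z of drive_wheel in the frame of rest_mid between 0.001 and 0.008 m and angle between each of drive_wheel, key, barrel, pinion's own z axis and vertical below 0.12 rad and linear speed of each of drive_wheel, key, barrel, pinion below 0.01 m/s and angular speed of each of drive_wheel, key, barrel, pinion below 0.1 rad/s and horizontal distance between key and rest_box below 0.015 m and z of key in the frame of rest_box between 0.001 and 0.008 m and horizontal distance between barrel and rest_wing below 0.012 m and z of barrel in the frame of rest_wing between 0.001 and 0.008 m and horizontal distance between pinion and drive_wheel below 0.009 m and z of pinion in the frame of drive_wheel between 0.014 and 0.022 m); the robot touches nothing.
It also fails if it takes over 96 s, if anything falls off the work surface, if the arm or the gripper's body presses on something with over 40 N, if the wrist force passes 120 N, or if a joint passes its speed limit or range.

### The arm

A 6-joint arm with a two-finger parallel gripper is mounted at the origin on the work surface. World frame = base frame: x ahead of the robot, y to its left, z up, the work surface at z = 0. Lengths are in m, angles in degrees, forces in N, time in s.
With the tool pointing down it reaches from about 0.325 to 0.9 m from the base axis. Payload 6.1 kg.
Tool frame: the origin (TCP) lies on the centre line of the jaws, within the pads' length; the fingertips stand 14 mm ahead of it and the grasp point (between the pads) lies 5 mm behind it; z points along the fingers, y is the line along which they close (so a half turn about z gives the same grasp; the last joint's range is limited). The gripper opens to 85 mm and grips with 20 to 120 N. Pads are 22 mm wide; open, the fingers measure 114 mm over their backs; the gripper's body (76 mm by 85 mm) begins 54 mm behind the grasp point. The pads swing forward as they close: fully open they stand 13 mm farther back than shut.
Start: joints at [64.968, 12.628, 87.462, -0, 79.91, -7.225], TCP at [0.191, 0.595, 0.245] pointing down, gripper open.
Joint ranges: [-170.65, 170.65], [-52.31, 119.04], [5.05, 147.46], [-71.25, 251.25], [11.57, 151.72], [-153.62, 153.62]. Speed limits (degrees/s): [147.25, 147.25, 172.46, 180, 180, 180].

### API

Orientations are given as [roll, pitch, yaw] about the fixed x, y, z axes, in that order (R = Rz(yaw) Ry(pitch) Rx(roll)).
In Python, from cell import r, vision gives the robot as it stands. The module is installed in compiled form; this text tells all that it offers.
- The arm moves only by the tool jog_arm, called after "Emit:" by a JSON object that holds its "method" and its "body", one argument or row to a line. Schema: {"type":"object","properties":{"moves":{"type":"object","properties":{"rows":{"type":"array","items":{"type":"array","items":{"type":"number"},"minItems":7,"maxItems":7},"minItems":1,"maxItems":10}},"additionalProperties":false,"required":["rows"]},"clamp_n":{"type":"number"},"only":{"type":"string"},"quiet":{"type":"boolean"},"lines":{"type":"string"}},"required":["moves"],"additionalProperties":false}. moves is an object whose key "rows" holds a list of rows, 1 to 10 of them, each of 7 numbers: the finger opening in m, then dx, dy, dz in units of 25 mm, then a rotation vector rx, ry, rz in units of 10 degrees; each row shifts and turns the commanded pose from where the row before left it, along the tool's axes as they then stand; what a row does not reach is not made up. A row lasts 1/12 s, in which the tool goes at most 0.0417 m and 7.16 degrees, less where a joint would pass 70% of its speed; a pose out of reach is approached as far as the arm can. The fingers move at their own pace and stop on an object; clamp_n is the grip in N (left out, the last holds). Time passes only in rows, so rows that do not move let the fingers close. The tool returns the time, the measured TCP pose, the force, the opening and the grip force at its end. only (a regular expression) keeps the lines of the reply that match it, lines (a string "A,B") keeps lines A to B, and quiet returns only ok. Input that does not fit is refused with a message, and nothing moves.
- r.get_obs(): the state, without advancing time (a new reading comes with each control period).
- vision.grab_frame(name): name is "side" or "top" or "wrist"; returns the picture (420x560x3 uint8, red, green, blue); there is no depth.
- vision.camera_params(name): a dict with "intrinsics" (3x3 intrinsics, pixels), "R" (3x3) and "t" (3): a world point X has camera coordinates R X + t; the wrist camera has in their place "T_tool_cam" (4x4, takes a point from camera to tool coordinates, whose origin is the TCP and whose axes are the flange's). Camera axes: x right, y down, z forward; pixel columns grow to the right and rows downward; lengths in m; the calibration is good to about 2 mm. A picture is of the moment at which its call begins: read the wrist's pose just before it. camera_params takes no time and is no camera call.
- r.sign_off(): hands the job in; it is judged then, once.
The state is a dict: "time_s": time; "qpos": joint angles; "joint_velocities": joint speeds; "tau": joint torques, N m; "eef_pos": TCP position; "tcp_rot": TCP orientation; "ft_force": force on the tool from outside, world axes, zero at the start; "wrist_torque": the same for the moment, N m; "width": finger opening in m; "grasp_force": force on a finger pad.
Only numpy, scipy, OpenCV 4.12 (cv2) and the standard library are available. Lean on these libraries where they do the work, as an engineer would, in place of code of your own. Each camera call takes 0.05 s, during which the arm holds its last target. There are 200 camera calls.

## Working session

There is one attempt and no reset: what is moved stays moved. The work goes in short steps, Python scripts to look and compute and a tool call to move; the robot and the scene stay as the last step left them, time stands still between calls to the robot, and variables do not carry over. Pictures are saved under pics/ and viewed, at most 16 in all, crops included, and the job is handed in when it is done.

```bash
mkdir -p pics; python3 - <<'E'
from cell import r,vision
import cv2,numpy as np
for n in("top","side"):
    cv2.imwrite(f"pics/{n}0.png",cv2.cvtColor(vision.grab_frame(n),cv2.COLOR_RGB2BGR))
    p=vision.camera_params(n);print(n,p["intrinsics"],p["R"],p["t"])
print(vision.camera_params("wrist"))
o=r.get_obs();print(o["eef_pos"],o["tcp_rot"],o["time_s"],o["width"])
E
```

```text
top [[499.82145631   0.         281.5086638 ]
 [  0.         499.82145631 204.82933965]
 [  0.           0.           1.        ]] [[ 0.00949054 -0.99961997  0.02588135]
 [-0.98532829 -0.01375931 -0.1701142 ]
 [ 0.17040566 -0.02388716 -0.98508442]] [-0.05865616  0.54251559  1.05333212]
side [[478.26039859   0.         286.8519651 ]
 [  0.         478.26039859 207.87794023]
 [  0.           0.           1.        ]] [[ 0.99510275 -0.09787459  0.01382344]
 [-0.05482497 -0.6628759  -0.74671934]
 [ 0.08224807  0.74230459 -0.6649956 ]] [-0.57117829  0.0533591   1.17809951]
{'intrinsics': array([[300.03582185,   0.        , 275.32913021],
       [  0.        , 300.03582185, 213.69414101],
       [  0.        ,   0.        ,   1.        ]]), 'T_tool_cam': array([[-7.41063252e-04, -9.47521602e-01, -3.19690891e-01,
         8.10435994e-02],
       [ 9.99999641e-01, -5.70837658e-04, -6.26173533e-04,
         9.40995833e-04],
       [ 4.10821350e-04, -3.19691240e-01,  9.47521684e-01,
        -1.28387289e-01],
       [ 0.00000000e+00,  0.00000000e+00,  0.00000000e+00,
         1.00000000e+00]])}
[0.19093616 0.59459882 0.24432354] [-1.79903117e+02 -1.30679583e-02  1.62191977e+02] 0.1 0.08560161731057224
```

View pics/top0.png

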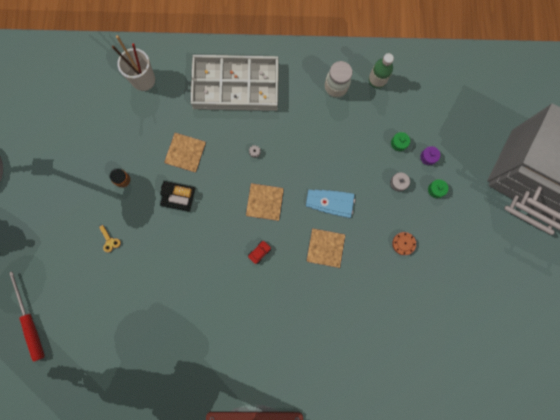

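View pics/side0.png

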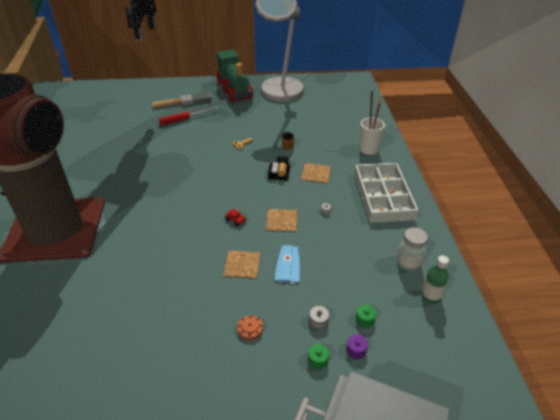

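Candidates in the top view:
- **Barrel:** grey (401,182), green (402,142), green (439,189) and purple (431,156). Only the grey one is steel.
- **Others:** wheel (405,244), pinion (255,152), key (110,240), rests (185,152), (265,202) and (326,248).

Next I'll confirm these in an enlarged crop and segment for positions.

```bash
cat > h.py <<'E'
from cell import r,vision
import cv2,numpy as np
from scipy.spatial.transform import Rotation as Ro
def ray(n,u,v,z):
    p=vision.camera_params(n);d=np.linalg.inv(p["intrinsics"])@[u,v,1]
    if n=="wrist":
        o=r.get_obs();T=np.eye(4);T[:3,:3]=Ro.from_euler("xyz",o["tcp_rot"],degrees=True).as_matrix();T[:3,3]=o["eef_pos"]
        W=T@p["T_tool_cam"];C=W[:3,3];d=W[:3,:3]@d
    else: C=-p["R"].T@p["t"];d=p["R"].T@d
    return (C+d*(z-C[2])/d[2])[:2]
def togo(x,y,z,yaw=None):
    o=r.get_obs();R=Ro.from_euler("xyz",o["tcp_rot"],degrees=True)
    print("tool-axis move mm",np.round(R.inv().apply(np.array([x,y,z])-o["eef_pos"])*1000,1),"yaw now",o["tcp_rot"][2],"t",o["time_s"])
E
python3 - <<'E'
from h import *
out=np.zeros((600,800,3),np.uint8)
T=cv2.imread("pics/top0.png");S=cv2.imread("pics/side0.png")
a=cv2.resize(T[120:280,80:470],(800,328),interpolation=cv2.INTER_CUBIC);out[:328]=a
b=cv2.resize(S[280:370,215:395],(540,270),interpolation=cv2.INTER_CUBIC);out[330:600,:540]=b
c=cv2.resize(S[120:220,220:340],(260,217),interpolation=cv2.INTER_CUBIC);out[330:547,540:]=c
cv2.imwrite("pics/crop1.png",out)
H=cv2.cvtColor(T,cv2.COLOR_BGR2HSV);HS=cv2.cvtColor(S,cv2.COLOR_BGR2HSV)
def seg(I,m0,c,w=30,close=5):
    m=np.zeros(I.shape[:2],np.uint8);x,y=c;m[y-w:y+w,x-w:x+w]=m0[y-w:y+w,x-w:x+w]
    m=cv2.morphologyEx(m,cv2.MORPH_CLOSE,np.ones((close,close)))
    n,l,s,ce=cv2.connectedComponentsWithStats(m);i=1+np.argmax(s[1:,4]);return (l==i).astype(np.uint8),s[i],ce[i]
orange=lambda H:cv2.inRange(H,(3,70,70),(28,255,255))
grey=lambda H:cv2.inRange(H,(0,0,70),(179,50,255))
W=28
for nm,f,ct,cs,z in [("rest_box",orange,(185,152),(316,173),.004),("rest_mid",orange,(265,202),(282,220),.004),("rest_wing",orange,(326,248),(242,264),.004),
 ("wheel",orange,(405,244),(250,327),.010),("key",orange,(110,240),(242,144),.004),("barrel",lambda H:cv2.inRange(H,(0,0,90),(179,70,255)),(401,182),(319,317),.018),("pinion",lambda H:cv2.inRange(H,(0,0,90),(179,70,255)),(255,152),(326,209),.012)]:
    for n,I,H_,c in(("top",T,H,ct),("side",S,HS,cs)):
        m,s,ce=seg(I,f(H_),c,22)
        rc=cv2.minAreaRect(cv2.findNonZero(m))
        u,v=(rc[0] if "rest" in nm else ce)
        print(nm,n,s[:5],np.round(ce,1),"rect",np.round(rc[0],1),np.round(rc[1],1),round(rc[2]),"->",np.round(ray(n,u,v,z),4), np.round(ray(n,*rc[0],z),4))
        if n=="top":
            b=cv2.boxPoints(rc); P=[ray(n,*q,z) for q in b];e=[P[1]-P[0],P[2]-P[1]];print("   edges",[(round(np.hypot(*k)*1e3),round(np.degrees(np.arctan2(k[1],k[0])))) for k in e])
E
```

```text
rest_box top [ 165  133   41   39 1073] [184.7 152. ] rect [184.7 151.9] [33.5 32.9] 18 -> [0.6721 0.1725] [0.6721 0.1725]
   edges [(78, -15), (79, -108)]
rest_box side [301 163  30  20 472] [315.7 172.6] rect [315.6 172.6] [28.  17.5] 8 -> [0.6727 0.1716] [0.6727 0.1716]
rest_mid top [ 246  183   38   38 1112] [264.4 201.6] rect [264.4 201.5] [33.7 33.1] 8 -> [ 0.5577 -0.0141] [ 0.5577 -0.0141]
   edges [(77, -7), (78, -98)]
rest_mid side [266 209  31  23 655] [281.2 219.8] rect [281.2 219.7] [30.3 21.7] 2 -> [ 0.5581 -0.0154] [ 0.5581 -0.0154]
rest_wing top [ 307  229   38   39 1152] [325.6 247.7] rect [325.7 247.7] [34.3 34. ] 10 -> [ 0.4537 -0.1541] [ 0.4537 -0.1541]
   edges [(77, -10), (78, -100)]
rest_wing side [223 251  38  28 871] [241.7 264.1] rect [241.4 263.9] [35.6 26.3] 4 -> [ 0.4539 -0.1556] [ 0.4539 -0.1556]
wheel top [392 232  24  23 448] [403.9 243.2] rect [403.5 243. ] [22. 23.] 90 -> [ 0.4655 -0.331 ] [ 0.4658 -0.3301]
   edges [(53, -89), (50, 178)]
wheel side [237 315  26  26 536] [249.6 327.4] rect [249.5 327.5] [25. 25.] 90 -> [ 0.4658 -0.3323] [ 0.4656 -0.3326]
key top [ 99 225  22  27 264] [109.  240.4] rect [105.9 240.1] [27.6 17.6] 41 -> [0.4644 0.3328] [0.465  0.3397]
   edges [(38, -38), (63, -130)]
key side [233 138  19  12 118] [241.4 143. ] rect [242.5 143.7] [ 9.1 19.1] 77 -> [0.4672 0.337 ] [0.4705 0.3327]
barrel top [ 379  160   44   44 1874] [400.1 181.4] rect [400.5 181.5] [43. 43.] 0 -> [ 0.6066 -0.3247] [ 0.6064 -0.3256]
   edges [(101, -1), (100, -89)]
barrel side [ 297  295   44   44 1664] [318.6 314.4] rect [318.5 316.5] [43. 43.] 90 -> [ 0.6078 -0.3191] [ 0.6067 -0.3242]
pinion top [ 233  130   44   44 1936] [254.5 151.5] rect [254.5 151.5] [43. 43.] 90 -> [0.6736 0.0105] [0.6736 0.0105]
   edges [(100, -89), (103, -179)]
pinion side [ 304  187   44   44 1911] [325.5 208.4] rect [325.5 208.5] [43. 43.] 90 -> [0.6748 0.0091] [0.6747 0.0088]
```

View pics/crop1.png

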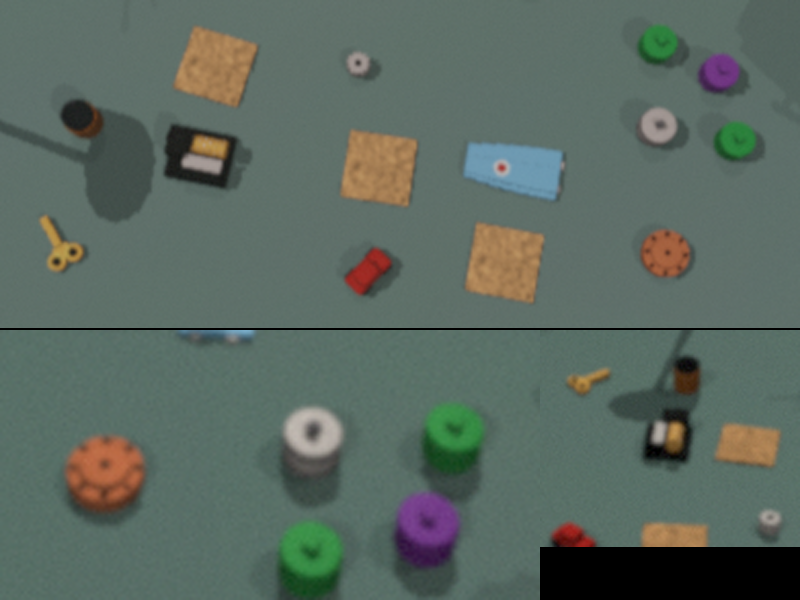

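The crop confirms it: the grey barrel is at top-view pixel (401,181), with its arbor visible. The green and purple drums are look-alikes. The pinion is at (254.5,151). The key's tip is near (101.5,226) and its bow end near (112.5,247).

```bash
python3 - <<'E'
from h import *
s=390/800
tp=lambda u,v:(80+u*s,120+v*s*160/328*800/390)
sp=lambda u,v:(215+u/3,280+(v-330)/3)
s2=lambda u,v:(220+(u-540)*120/260,120+(v-330)*100/217)
print("barrel",ray("top",*tp(659,125),.031),ray("side",*sp(313,432),.031))
print("pinion",ray("top",*tp(358,63),.018),ray("side",*s2(768,519),.018))
for a,b,n,f in(((44,217),(66,259),"top",tp),((608,373),(572,387),"side",s2)):
    A=ray(n,*f(*a),.006);B=ray(n,*f(*b),.005);d=A-B;print("key",A,B,(A+B)/2,np.hypot(*d),np.degrees(np.arctan2(d[1],d[0])))
T=cv2.imread("pics/top0.png");H=cv2.cvtColor(T,cv2.COLOR_BGR2HSV)
m=np.zeros(H.shape[:2],np.uint8);m[218:262,92:128]=cv2.inRange(H,(10,90,80),(32,255,255))[218:262,92:128]
v,u=np.nonzero(m);P=np.array([ray("top",a,b,.005) for a,b in zip(u,v)])
c=P.mean(0);w=np.linalg.svd(P-c)[2][0];w*=np.sign(w[0]);t=(P-c)@w
print("seg",len(P),c,np.degrees(np.arctan2(w[1],w[0])),t.min(),t.max(),"mid",c+w*(t.max()+t.min())/2)
E
```

```text
barrel [ 0.6046683 -0.3238337] [ 0.60716883 -0.32745129]
pinion [0.6736815  0.01030011] [0.67343813 0.00754476]
key [0.49668487 0.35114457] [0.45100392 0.32447597] [0.47384439 0.33781027] 0.05289577395610189 30.27643291014298
key [0.49837185 0.34900599] [0.44680431 0.3194371 ] [0.47258808 0.33422154] 0.05944350982951339 29.83001048701064
seg 240 [0.46414633 0.33230727] 32.68514358742739 -0.02225294999558814 0.039264374650564815 mid [0.47130517 0.33690054]
```

The rows are not in the units I measure in: shifts go in units of 25 mm and turns go in units of 10 degrees. I convert before sending: -7 degrees is -0.7.

Emit:
{"method": "jog_arm", "body": {
  "moves": {"rows": [[0.085, 0, 0, 0, 0, 0, -0.7], [0.085, 0, 0, 0, 0, 0, -0.7], [0.085, 0, 0, 0, 0, 0, -0.7], [0.085, 0, 0, 0, 0, 0, -0.7], [0.085, 0, 0, 0, 0, 0, -0.7], [0.085, 0, 0, 0, 0, 0, -0.7], [0.085, 0, 0, 0, 0, 0, -0.65]]}
}}

```text
time_s: 0.68
eef_pos: [0.191, 0.5947, 0.2447]
tcp_rot: [-180.0, -0.1, -149.0]
ft_force: [0.3, 0.3, 0.1]
width: 0.0851
grasp_force: 0.0
```

```bash
python3 -c "
from h import *
togo(.481,.3405,.14)"
```

```text
tool-axis move mm [-117.5 -367.3  104.8] yaw now -148.96042046621062 t 0.6833
```

Emit:
{"method": "jog_arm", "body": {
  "moves": {"rows": [[0.04, -0.472, -1.468, 0.42, 0, 0, 0], [0.04, -0.472, -1.468, 0.42, 0, 0, 0], [0.04, -0.472, -1.468, 0.42, 0, 0, 0], [0.04, -0.472, -1.468, 0.42, 0, 0, 0], [0.04, -0.472, -1.468, 0.42, 0, 0, 0], [0.04, -0.472, -1.468, 0.42, 0, 0, 0], [0.04, -0.472, -1.468, 0.42, 0, 0, 0], [0.04, -0.472, -1.468, 0.42, 0, 0, 0], [0.04, -0.472, -1.468, 0.42, 0, 0, 0], [0.04, -0.472, -1.468, 0.42, 0, 0, -0.05]]}
}}

```text
time_s: 1.52
eef_pos: [0.4808, 0.338, 0.1395]
tcp_rot: [180.0, -0.0, -148.8]
ft_force: [0.7, 0.6, -0.5]
width: 0.0401
grasp_force: 0.0
```

Emit:
{"method": "jog_arm", "body": {
  "moves": {"rows": [[0.03, 0, 0, 0, 0, 0, 0], [0.03, 0, 0, 0, 0, 0, 0], [0.03, 0, 0, 0, 0, 0, 0]]}
}}

```text
time_s: 1.77
eef_pos: [0.4795, 0.3396, 0.1399]
tcp_rot: [180.0, -0.1, -148.9]
ft_force: [0.2, -0.7, -0.2]
width: 0.03
grasp_force: 0.0
```

```bash
python3 -c "
from h import *
togo(.481,.3405,.03)
I=vision.grab_frame('wrist');cv2.imwrite('pics/w1.png',cv2.cvtColor(I,cv2.COLOR_RGB2BGR))
m=cv2.inRange(cv2.cvtColor(I,cv2.COLOR_RGB2HSV),(12,100,90),(32,255,255))
n,l,s,c=cv2.connectedComponentsWithStats(m);i=1+np.argmax(s[1:,4]);print(s[i])
v,u=np.nonzero(l==i);P=np.array([ray('wrist',a,b,.006) for a,b in zip(u,v)])
c=P.mean(0);w=np.linalg.svd(P-c,full_matrices=False)[2][0];w*=np.sign(w[0]);t=(P-c)@w
print(len(P),c,np.degrees(np.arctan2(w[1],w[0])),np.percentile(t,[0,.3,99.7,100]),'mid',c+w*(t.max()+t.min())/2)
"
```

```text
tool-axis move mm [-1.800e+00 -1.000e-01  1.099e+02] yaw now -148.8659507391446 t 1.7667
[   0  233   90   93 4422]Traceback (most recent call last):
  File "<string>", line 7, in <module>
    v,u=np.nonzero(l==i);P=np.array([ray('wrist',a,b,.006) for a,b in zip(u,v)])
                                     ~~~^^^^^^^^^^^^^^^^^^
  File "h.py", line 7, in ray
    o=r.get_obs();T=np.eye(4);T[:3,:3]=Ro.from_euler("xyz",o["tcp_rot"],degrees=True).as_matrix();T[:3,3]=o["eef_pos"]
ValueError: time passes only in moves, steps and waits
```

View pics/w1.png

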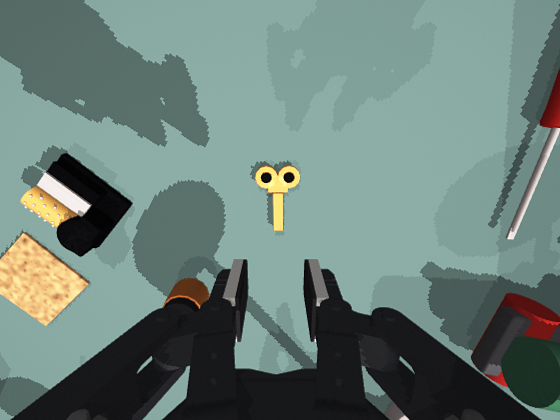

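The wrist view shows the key aligned with the jaws. Its tip is at (278,231), its bow end at (277,166), and the bow/shank join near y=193.

```bash
sed -i 's/^def ray(n,u,v,z):/OBS=[]\ndef ray(n,u,v,z):/; s/        o=r.get_obs();T=/        if not OBS: OBS.append(r.get_obs())\n        o=OBS[0];T=/' h.py; python3 -c "
from h import *
I=cv2.imread('pics/w1.png')
m=cv2.inRange(cv2.cvtColor(I,cv2.COLOR_BGR2HSV),(15,60,90),(35,255,255));m[:,:240]=0;m[:,310:]=0;m[245:]=0;m[:150]=0
v,u=np.nonzero(m);P=np.array([ray('wrist',a,b,.006) for a,b in zip(u,v)])
c=P.mean(0);w=np.linalg.svd(P-c,full_matrices=False)[2][0];w*=np.sign(w[0]);t=(P-c)@w
print(len(P),c,np.degrees(np.arctan2(w[1],w[0])),t.min(),t.max(),'mid',c+w*(t.max()+t.min())/2)
G=c+w*(t.max()+t.min())/2+.01*w;print(G);togo(*G,.016)"
```

```text
1190 [0.46534801 0.33336359] 32.10507090854475 -0.022006552921616185 0.03943621161424789 mid [0.47273012 0.33799529]
[0.48120087 0.34331003]
tool-axis move mm [ -3.3   1.5 124.3] yaw now -148.78319153599702 t 1.8167
```

Scaled: 0.035 m is 1.4, 0.0185 m is 0.74, -0.8 degrees is -0.08.

Emit:
{"method": "jog_arm", "body": {
  "moves": {"rows": [[0.03, -0.12, 0.06, 1.4, 0, 0, -0.08], [0.03, 0, 0, 1.4, 0, 0, 0], [0.03, 0, 0, 1.4, 0, 0, 0], [0.03, 0, 0, 0.74, 0, 0, 0], [0.03, 0, 0, 0, 0, 0, 0], [0.0, 0, 0, 0, 0, 0, 0], [0, 0, 0, 0, 0, 0, 0], [0, 0, 0, 0, 0, 0, 0], [0, 0, 0, 0, 0, 0, 0]]},
  "clamp_n": 40
}}

```text
time_s: 2.57
eef_pos: [0.4814, 0.3433, 0.0173]
tcp_rot: [180.0, 0.0, -147.9]
ft_force: [-0.6, 0.7, 1.6]
width: 0.0072
grasp_force: 40.9
```

```bash
python3 -c "
from h import *
togo(.481,.3433,.10)"
```

```text
tool-axis move mm [  0.3   0.3 -82.7] yaw now -147.9469978268693 t 2.5667
```

Emit:
{"method": "jog_arm", "body": {
  "moves": {"rows": [[0, 0, 0, -0.4, 0, 0, 0], [0, 0, 0, -1.2, 0, 0, 0], [0, 0, 0, -1.6, 0, 0, 0], [0, 0, 0, 0, 0, 0, 0]]},
  "clamp_n": 40
}}

```text
time_s: 2.9
eef_pos: [0.4863, 0.3451, 0.1057]
tcp_rot: [-179.9, 0.7, -148.0]
ft_force: [2.5, 1.9, 2.1]
width: 0.0074
grasp_force: 40.7
```

```bash
python3 -c "
from h import *
I=vision.grab_frame('wrist');cv2.imwrite('pics/w2.png',cv2.cvtColor(I,cv2.COLOR_RGB2BGR))
togo(.681,.177,.10)"
```

```text
tool-axis move mm [ -77.1 -245.7    4.1] yaw now -148.00659983195877 t 2.95
```

View pics/w2.png

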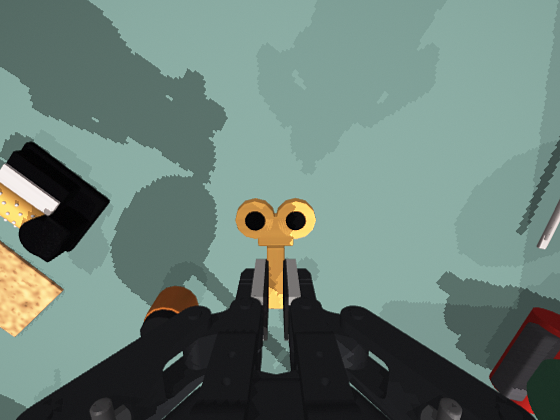

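Scaled: -0.0351 m is -1.404, -0.035 m is -1.4.

Emit:
{"method": "jog_arm", "body": {
  "moves": {"rows": [[0, 0, 0, -1.4, 0, 0, 0], [0, -0.44, -1.404, 0, 0, 0, 0], [0, -0.44, -1.404, 0, 0, 0, 0], [0, -0.44, -1.404, 0, 0, 0, 0], [0, -0.44, -1.404, 0, 0, 0, 0], [0, -0.44, -1.404, 0, 0, 0, 0], [0, -0.44, -1.404, 0, 0, 0, 0], [0, -0.44, -1.404, 1.2, 0, 0, 0], [0, 0, 0, 1.2, 0, 0, 0], [0, 0, 0, 0, 0, 0, 0]]}
}}

```text
time_s: 3.78
eef_pos: [0.6704, 0.175, 0.0681]
tcp_rot: [179.8, -0.6, -148.2]
ft_force: [-3.0, -0.4, -2.6]
width: 0.0073
grasp_force: 40.7
```

Emit:
{"method": "jog_arm", "body": {
  "moves": {"rows": [[0, 0, 0, 0, 0, 0, 0], [0, 0, 0, 0, 0, 0, 0], [0, 0, 0, 0, 0, 0, 0]]}
}}

```text
time_s: 4.03
eef_pos: [0.6745, 0.179, 0.0777]
tcp_rot: [-179.9, 0.2, -147.9]
ft_force: [0.6, -0.1, -0.8]
width: 0.0074
grasp_force: 40.7
```

```bash
python3 -c "
from h import *
togo(.681,.177,.0215)"
```

```text
tool-axis move mm [-4.3 -5.  56.2] yaw now -147.9387613488542 t 4.0333
```

Scaled: 0.03 m is 1.2, 0.015 m is 0.6.

Emit:
{"method": "jog_arm", "body": {
  "moves": {"rows": [[0, -0.16, -0.16, 1.2, 0, 0, 0], [0, 0, 0, 0.6, 0, 0, 0], [0, 0, 0, 0, 0, 0, 0], [0, 0, 0, 0, 0, 0, 0], [0, 0, 0, 0, 0, 0, 0], [0, 0, 0, 0, 0, 0, 0]]}
}}

```text
time_s: 4.53
eef_pos: [0.6802, 0.177, 0.0323]
tcp_rot: [-179.9, 0.1, -148.0]
ft_force: [-1.0, 0.4, -0.3]
width: 0.0076
grasp_force: 40.7
```

```bash
python3 -c "
from h import *
togo(.681,.177,.0220)"
```

```text
tool-axis move mm [-0.6 -0.4 10.3] yaw now -147.98614046023604 t 4.5333
```

Emit:
{"method": "jog_arm", "body": {
  "moves": {"rows": [[0, -0.02, 0, 0.24, 0, 0, 0], [0, 0, 0, 0.18, 0, 0, 0], [0, 0, 0, 0, 0, 0, 0], [0, 0, 0, 0, 0, 0, 0], [0.02, 0, 0, 0, 0, 0, 0], [0.03, 0, 0, 0, 0, 0, 0], [0.03, 0, 0, 0, 0, 0, 0], [0.03, 0, 0, -1.4, 0, 0, 0], [0.03, 0, 0, -1.6, 0, 0, 0], [0.03, 0, 0, -1.6, 0, 0, 0]]}
}}

```text
time_s: 5.37
eef_pos: [0.6782, 0.1766, 0.1341]
tcp_rot: [179.9, -0.2, -148.0]
ft_force: [1.2, 0.8, -0.2]
width: 0.0301
grasp_force: 0.0
```

```bash
python3 -c "
from h import *
togo(.6735,.009,.1)
I=vision.grab_frame('top');cv2.imwrite('pics/t1.png',cv2.resize(cv2.cvtColor(I,cv2.COLOR_RGB2BGR)[100:220,120:300],(720,480),interpolation=cv2.INTER_CUBIC))"
```

```text
tool-axis move mm [  92.7 -139.7   34.2] yaw now -148.0125152033458 t 5.3667
```

Emit:
{"method": "jog_arm", "body": {
  "moves": {"rows": [[0.08, 0, 0, -0.4, 0, 0, 0.7], [0.08, 0, 0, -0.4, 0, 0, 0.7], [0.08, 0, 0, 0, 0, 0, 0.7], [0.08, 0, 0, 0, 0, 0, 0.7], [0.08, 0, 0, 0, 0, 0, 0.7], [0.08, 0, 0, 0, 0, 0, 0.7], [0.08, 0, 0, 0, 0, 0, 0.7], [0.08, 0, 0, 0, 0, 0, 0.7], [0.08, 0, 0, 0, 0, 0, 0.7]]}
}}

```text
time_s: 6.17
eef_pos: [0.6795, 0.1768, 0.1543]
tcp_rot: [-180.0, -0.0, 148.6]
ft_force: [-0.2, 0.3, -0.0]
width: 0.0802
grasp_force: 0.0
```

Emit:
{"method": "jog_arm", "body": {
  "moves": {"rows": [[0.08, 0, 0, 0, 0, 0, 0.7], [0.08, 0, 0, 0, 0, 0, 0.7], [0.08, 0, 0, 0, 0, 0, 0.7], [0.08, 0, 0, 0, 0, 0, 0.7], [0.08, 0, 0, 0, 0, 0, 0], [0.08, 0, 0, 0, 0, 0, 0]]}
}}

```text
time_s: 6.67
eef_pos: [0.6796, 0.1768, 0.1545]
tcp_rot: [-180.0, -0.0, 121.2]
ft_force: [0.5, 0.3, -0.4]
width: 0.0801
grasp_force: 0.0
```

```bash
python3 -c "
from h import *
togo(.4656,-.3315,.13)"
```

```text
tool-axis move mm [-323.9 -446.3   24.7] yaw now 121.20139916822545 t 6.6667
```

View pics/t1.png

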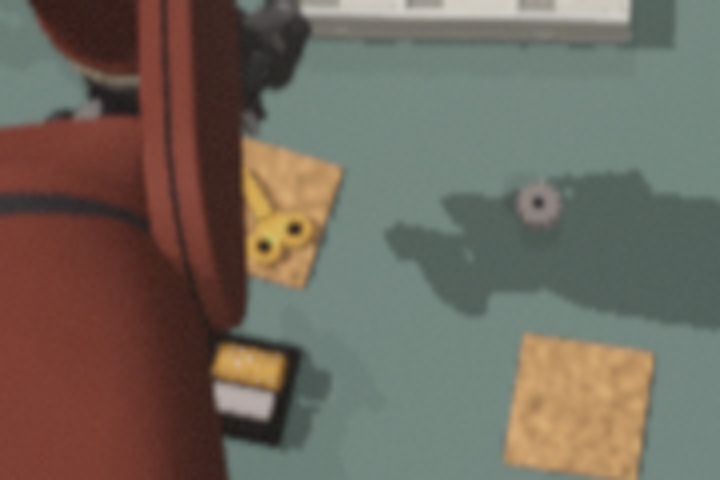

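The key lies on the rest behind the box, bow at crop pixel (280,235). The arm hides part of it, so I'll check it again later. Next is the wheel.

Scaled: -0.0319 m is -1.276, -0.0231 m is -0.924.

Emit:
{"method": "jog_arm", "body": {
  "moves": {"rows": [[0.08, -0.924, -1.276, 0, 0, 0, 0], [0.08, -0.924, -1.276, 0, 0, 0, 0], [0.08, -0.924, -1.276, 0, 0, 0, 0], [0.08, -0.924, -1.276, 0, 0, 0, 0], [0.08, -0.924, -1.276, 0, 0, 0, 0], [0.08, -0.924, -1.276, 0, 0, 0, 0], [0.08, -0.924, -1.276, 0, 0, 0, 0], [0.08, -0.924, -1.276, 0, 0, 0, 0], [0.08, -0.924, -1.276, 0, 0, 0, 0], [0.08, -0.924, -1.276, 0, 0, 0, 0]]}
}}

```text
time_s: 7.5
eef_pos: [0.5242, -0.187, 0.1551]
tcp_rot: [180.0, 0.0, 121.2]
ft_force: [0.6, -1.3, 0.3]
width: 0.0797
grasp_force: 0.0
```

Emit:
{"method": "jog_arm", "body": {
  "moves": {"rows": [[0.08, -0.924, -1.276, 0.4, 0, 0, 0], [0.08, -0.924, -1.276, 0.4, 0, 0, 0], [0.08, -0.924, -1.276, 0, 0, 0, 0], [0.08, -0.924, -1.276, 0, 0, 0, 0], [0.08, 0, 0, 0, 0, 0, 0], [0.08, 0, 0, 0, 0, 0, 0], [0.08, 0, 0, 0, 0, 0, 0], [0.08, 0, 0, 0, 0, 0, 0]]}
}}

```text
time_s: 8.17
eef_pos: [0.4639, -0.3292, 0.1349]
tcp_rot: [180.0, -0.0, 121.1]
ft_force: [-0.0, 0.5, 0.3]
width: 0.0798
grasp_force: 0.0
```

```bash
python3 -c "
from h import *
OBS.append(r.get_obs())
T=vision.grab_frame('top');cv2.imwrite('pics/t2.png',cv2.cvtColor(T,cv2.COLOR_RGB2BGR))
I=vision.grab_frame('wrist');I=cv2.cvtColor(I,cv2.COLOR_RGB2BGR);cv2.imwrite('pics/w3.png',I)
m=cv2.inRange(cv2.cvtColor(I,cv2.COLOR_BGR2HSV),(2,110,80),(14,255,255))
n,l,s,c=cv2.connectedComponentsWithStats(cv2.morphologyEx(m,cv2.MORPH_CLOSE,np.ones((9,9))));i=1+np.argmax(s[1:,4]);print(s[i],c[i],ray('wrist',*c[i],.014))
togo(.4656,-.3315,.016)"
```

```text
[ 248  183   58   59 2651] [276.10373444 212.13919276] [ 0.46600649 -0.32867326]
tool-axis move mm [ -3.  -0. 119.] yaw now 121.15838956598773 t 8.2667
```

View pics/w3.png

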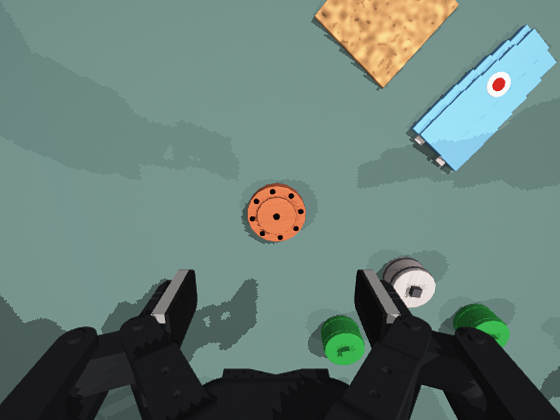

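Scaled: -0.001 m is -0.04, 0.001 m is 0.04.

Emit:
{"method": "jog_arm", "body": {
  "moves": {"rows": [[0.075, -0.04, 0.04, 1.4, 0, 0, 0], [0.075, 0, 0, 1.4, 0, 0, 0], [0.075, 0, 0, 1.4, 0, 0, 0], [0.075, 0, 0, 0.552, 0, 0, 0], [0.075, 0, 0, 0, 0, 0, 0], [0.04, 0, 0, 0, 0, 0, 0], [0.04, 0, 0, 0, 0, 0, 0], [0.04, 0, 0, 0, 0, 0, 0], [0.04, 0, 0, 0, 0, 0, 0], [0.04, 0, 0, 0, 0, 0, 0]]},
  "clamp_n": 50
}}

```text
time_s: 9.1
eef_pos: [0.4666, -0.3321, 0.019]
tcp_rot: [179.9, 0.3, 121.0]
ft_force: [-0.7, 1.4, 7.4]
width: 0.0492
grasp_force: 52.6
```

```bash
python3 -c "
from h import *
togo(.4656,-.3315,.016)"
```

```text
tool-axis move mm [ 1.1 -0.6  3. ] yaw now 120.99715252880945 t 9.1
```

Emit:
{"method": "jog_arm", "body": {
  "moves": {"rows": [[0.04, 0, 0, -0.4, 0, 0, 0], [0.04, 0, 0, -1.2, 0, 0, 0], [0.04, 0, 0, -1.2, 0, 0, 0], [0.04, 0, 0, 0, 0, 0, 0], [0.04, 0, 0, 0, 0, 0, 0]]}
}}

```text
time_s: 9.52
eef_pos: [0.4664, -0.3323, 0.0897]
tcp_rot: [179.9, 0.3, 121.0]
ft_force: [-0.4, -0.1, -0.3]
width: 0.0492
grasp_force: 52.1
```

```bash
python3 -c "
from h import *
togo(.558,-.0148,.09)"
```

```text
tool-axis move mm [225.  242.   -1.3] yaw now 120.9896201208134 t 9.5167
```

Scaled: 0.0269 m is 1.076, 0.025 m is 1.

Emit:
{"method": "jog_arm", "body": {
  "moves": {"rows": [[0.04, 1, 1.076, 0, 0, 0, 0], [0.04, 1, 1.076, 0, 0, 0, 0], [0.04, 1, 1.076, 0, 0, 0, 0], [0.04, 1, 1.076, 0, 0, 0, 0], [0.04, 1, 1.076, 0, 0, 0, 0], [0.04, 1, 1.076, 0, 0, 0, 0], [0.04, 1, 1.076, 0, 0, 0, 0], [0.04, 1, 1.076, 0, 0, 0, 0], [0.04, 1, 1.076, 0, 0, 0, 0], [0.04, 0, 0, 0, 0, 0, 0]]}
}}

```text
time_s: 10.35
eef_pos: [0.5565, -0.0073, 0.0854]
tcp_rot: [180.0, -0.2, 121.3]
ft_force: [-0.1, -0.0, 0.0]
width: 0.0496
grasp_force: 52.1
```

Emit:
{"method": "jog_arm", "body": {
  "moves": {"rows": [[0.04, 0, 0, 1.2, 0, 0, 0], [0.04, 0, 0, 0, 0, 0, 0], [0.04, 0, 0, 0, 0, 0, 0], [0.04, 0, 0, 0, 0, 0, 0]]}
}}

```text
time_s: 10.68
eef_pos: [0.5559, -0.0136, 0.056]
tcp_rot: [-179.9, -0.1, 121.0]
ft_force: [1.3, -0.1, -1.0]
width: 0.0491
grasp_force: 52.2
```

```bash
python3 -c "
from h import *
OBS.append(r.get_obs())
I=vision.grab_frame('wrist');I=cv2.cvtColor(I,cv2.COLOR_RGB2BGR);cv2.imwrite('pics/w4.png',I)
togo(.558,-.0148,.024)"
```

```text
tool-axis move mm [-1.6  0.7 32.7] yaw now 120.94390570997645 t 10.7333
```

View pics/w4.png

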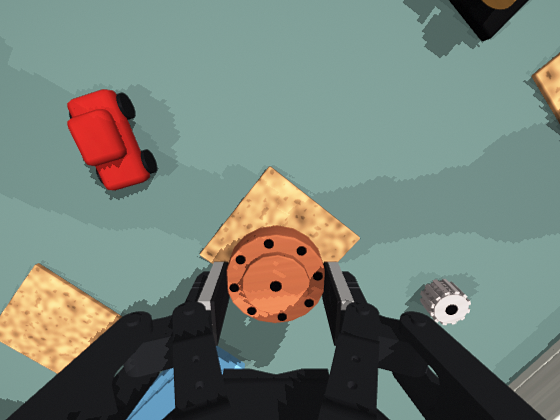

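The wheel is held level, with its hub centre at (276,286) and the rest below it.

```bash
python3 -c "
from h import *
h=ray('wrist',275.5,286.5,.056);print(h);o=OBS[0]['eef_pos'];print(o)
t=np.array([.558,-.0148])-h+o[:2];togo(*t,.024)"
```

```text
[ 0.55763834 -0.0127497 ]
[ 0.5565881  -0.0137863   0.05670371]
tool-axis move mm [-1.9 -0.7 32.7] yaw now 120.94390570997645 t 10.7333
```

Scaled: 0.02 m is 0.8, 0.008 m is 0.32.

Emit:
{"method": "jog_arm", "body": {
  "moves": {"rows": [[0.04, -0.076, -0.02, 0.8, 0, 0, 0], [0.04, 0, 0, 0.32, 0, 0, 0], [0.04, 0, 0, 0.14, 0, 0, 0], [0.04, 0, 0, 0, 0, 0, 0], [0.04, 0, 0, 0, 0, 0, 0]]}
}}

```text
time_s: 11.15
eef_pos: [0.5571, -0.0152, 0.0251]
tcp_rot: [180.0, 0.0, 121.0]
ft_force: [-0.5, 0.3, -0.8]
width: 0.0492
grasp_force: 52.2
```

Emit:
{"method": "jog_arm", "body": {
  "moves": {"rows": [[0.04, 0, 0, 0.04, 0, 0, 0], [0.06, 0, 0, 0, 0, 0, 0], [0.075, 0, 0, 0, 0, 0, 0], [0.075, 0, 0, 0, 0, 0, 0], [0.075, 0, 0, 0, 0, 0, 0], [0.075, 0, 0, -1.2, 0, 0, 0], [0.075, 0, 0, -1.6, 0, 0, 0], [0.075, 0, 0, -1.4, 0, 0, 0], [0.075, 0, 0, 0, 0, 0, 0], [0.075, 0, 0, 0, 0, 0, 0]]}
}}

```text
time_s: 11.98
eef_pos: [0.5593, -0.0154, 0.132]
tcp_rot: [179.7, 0.2, 121.0]
ft_force: [-0.1, 0.4, -0.8]
width: 0.075
grasp_force: 0.0
```

```bash
python3 -c "
from h import *
OBS.append(r.get_obs())
I=vision.grab_frame('wrist');I=cv2.cvtColor(I,cv2.COLOR_RGB2BGR);cv2.imwrite('pics/w5.png',I)
togo(.6735,.009,.13)"
```

```text
tool-axis move mm [-3.900e+01  1.117e+02 -1.000e-01] yaw now 120.99647917225538 t 12.0333
```

View pics/w5.png

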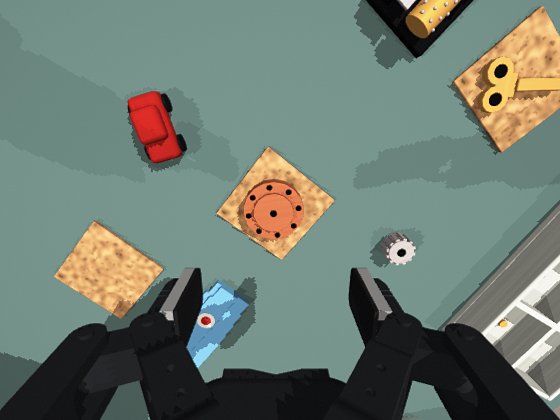

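The wheel is on the middle rest, hub at (273,213). The rest's corners are (269,147), (334,200), (281,260) and (217,212). The pinion bore is at (401,252).

```bash
python3 -c "
from h import *
print('wheel',ray('wrist',273,213,.022),'rest',np.mean([ray('wrist',*c,.004) for c in((269,147),(334,200),(281,260),(217,212))],0))
p=ray('wrist',401,252,.018);print('pinion',p);print('key bow',(ray('wrist',502,71,.011)+ray('wrist',495,99,.011))/2)
togo(*p,.12)"
```

```text
wheel [ 0.55589677 -0.01294743] rest [ 0.55754139 -0.01199535]
pinion [0.67217431 0.01275848]
key bow [0.65220644 0.15983264]
tool-axis move mm [-35.1 112.5   9.9] yaw now 120.99647917225538 t 12.0333
```

Emit:
{"method": "jog_arm", "body": {
  "moves": {"rows": [[0.045, -0.488, 1.5, 0, 0, 0, 0], [0.045, -0.488, 1.5, 0, 0, 0, 0], [0.045, -0.488, 1.5, 0.4, 0, 0, 0], [0.045, 0, 0, 0, 0, 0, 0], [0.045, 0, 0, 0, 0, 0, 0], [0.045, 0, 0, 0, 0, 0, 0], [0.045, 0, 0, 0, 0, 0, 0]]}
}}

```text
time_s: 12.62
eef_pos: [0.671, 0.0114, 0.1181]
tcp_rot: [-179.9, -0.1, 121.0]
ft_force: [-0.3, 0.4, 0.5]
width: 0.0449
grasp_force: 0.0
```

```bash
python3 -c "
from h import *
OBS.append(r.get_obs())
I=vision.grab_frame('wrist');I=cv2.cvtColor(I,cv2.COLOR_RGB2BGR)
H=cv2.cvtColor(I,cv2.COLOR_BGR2HSV);m=cv2.inRange(H,(0,0,170),(179,40,255));m[:,:220]=0;m[:,340:]=0;m[:150]=0;m[275:]=0
n,l,s,c=cv2.connectedComponentsWithStats(cv2.morphologyEx(m,cv2.MORPH_CLOSE,np.ones((9,9))));i=1+np.argmax(s[1:,4]);p=ray('wrist',*c[i],.018);print(s[i],c[i],p)
togo(*p,.018)"
```

```text
[265 207  31  30 712] [280.0238764  221.42696629] [0.67619601 0.0125135 ]
tool-axis move mm [ -1.4   4.8 101. ] yaw now 120.97474267405462 t 12.6667
```

Scaled: 0.035 m is 1.4, 0.0275 m is 1.1.

Emit:
{"method": "jog_arm", "body": {
  "moves": {"rows": [[0.045, -0.04, 0.16, 1.4, 0, 0, 0], [0.045, 0, 0, 1.4, 0, 0, 0], [0.045, 0, 0, 1.1, 0, 0, 0], [0.045, 0, 0, 0, 0, 0, 0], [0.045, 0, 0, 0, 0, 0, 0], [0.015, 0, 0, 0, 0, 0, 0], [0.015, 0, 0, 0, 0, 0, 0], [0.015, 0, 0, 0, 0, 0, 0], [0.015, 0, 0, 0, 0, 0, 0]]},
  "clamp_n": 30
}}

```text
time_s: 13.42
eef_pos: [0.6786, 0.0124, 0.025]
tcp_rot: [179.8, 0.2, 121.0]
ft_force: [-0.8, -0.5, 7.8]
width: 0.0208
grasp_force: 29.4
```

Emit:
{"method": "jog_arm", "body": {
  "moves": {"rows": [[0.015, 0, 0, -0.2, 0, 0, 0], [0.015, 0, 0, -1, 0, 0, 0], [0.015, 0, 0, -1.2, 0, 0, 0], [0.015, 0, 0, -1.2, 0, 0, 0], [0.015, 0, 0, 0, 0, 0, 0], [0.015, 0, 0, 0, 0, 0, 0]]}
}}

```text
time_s: 13.92
eef_pos: [0.6787, 0.0126, 0.1155]
tcp_rot: [179.7, 0.2, 121.0]
ft_force: [-0.6, -0.6, 0.0]
width: 0.0213
grasp_force: 29.4
```

```bash
python3 -c "
from h import *
OBS.append(r.get_obs())
I=vision.grab_frame('wrist');I=cv2.cvtColor(I,cv2.COLOR_RGB2BGR);cv2.imwrite('pics/w6.png',I)
togo(.5568,-.0138,.11)"
```

```text
tool-axis move mm [  39.2 -116.7    2.5] yaw now 120.99686579965203 t 13.9667
```

View pics/w6.png

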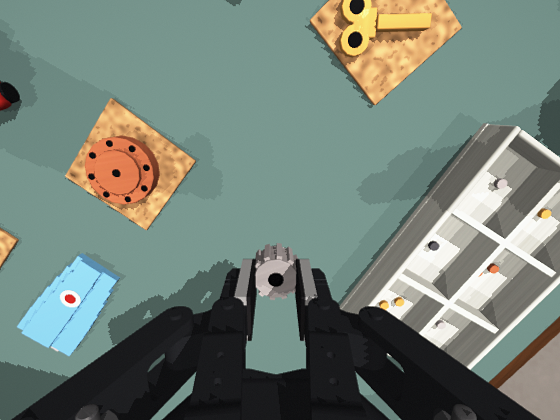

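The pinion is held upright with its bore at (276,281).

```bash
python3 -c "
from h import *
OBS.append(r.get_obs());o=OBS[0]['eef_pos']
b=ray('wrist',276,281,o[2]-.007);print('bore',b,'tcp',o)
w=ray('wrist',116.5,173,.022);print('wheel',w,'rest',np.mean([ray('wrist',*c,.004) for c in((112,98),(196,159),(147,230),(65,176))],0))
t=np.array([.5565,-.0135])-(b-o[:2]);togo(*t,.09)"
```

```text
bore [0.67866979 0.01325534] tcp [0.67700469 0.01270473 0.11287524]
wheel [ 0.5577368 -0.0127496] rest [ 0.55929527 -0.01134962]
tool-axis move mm [  40.  -118.6   22.5] yaw now 120.99686579965203 t 13.9667
```

Emit:
{"method": "jog_arm", "body": {
  "moves": {"rows": [[0.015, 0.4, -1.18, 0, 0, 0, 0], [0.015, 0.4, -1.18, 0, 0, 0, 0], [0.015, 0.4, -1.18, 0, 0, 0, 0], [0.015, 0.4, -1.18, 0.4, 0, 0, 0], [0.015, 0, 0, 0.6, 0, 0, 0], [0.015, 0, 0, 0.4, 0, 0, 0], [0.015, 0, 0, 0, 0, 0, 0], [0.015, 0, 0, 0, 0, 0, 0], [0.015, 0, 0, 0, 0, 0, 0]]}
}}

```text
time_s: 14.72
eef_pos: [0.5556, -0.0137, 0.0765]
tcp_rot: [180.0, 0.0, 121.0]
ft_force: [0.3, -0.5, -0.3]
width: 0.0206
grasp_force: 29.6
```

```bash
python3 -c "
from h import *
OBS.append(r.get_obs())
I=vision.grab_frame('wrist');I=cv2.cvtColor(I,cv2.COLOR_RGB2BGR);cv2.imwrite('pics/w7.png',cv2.resize(I[150:350,160:400],(720,600),interpolation=cv2.INTER_CUBIC))
togo(.5568,-.0138,.048)"
```

```text
tool-axis move mm [-0.5  0.7 28.8] yaw now 121.01571555286036 t 14.7667
```

View pics/w7.png

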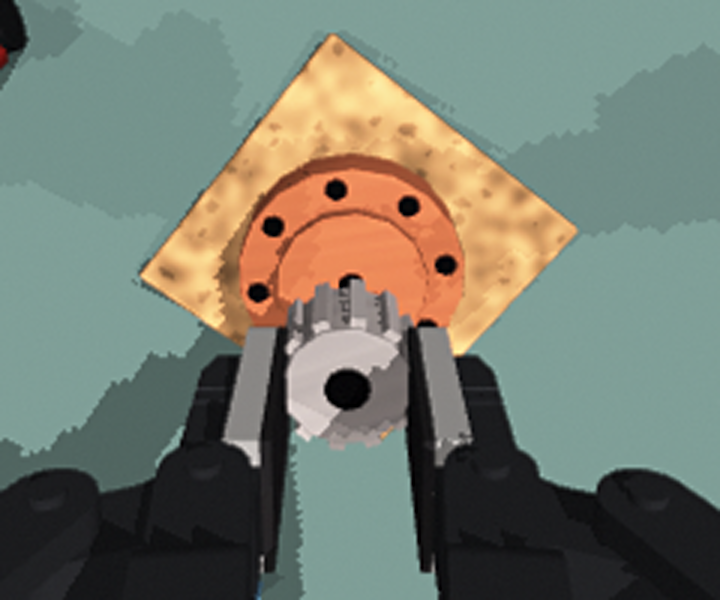

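The bore is at full-image pixel (276,279.3) and the wheel's centre hole at (277.3,244.3).

```bash
python3 -c "
from h import *
OBS.append(r.get_obs());o=OBS[0]['eef_pos'];print(o)
b=ray('wrist',276,279.3,o[2]-.007);w=ray('wrist',277.3,244.3,.022);print(b,w,b-w)
togo(*(o[:2]+w-b),.048)"
```

```text
[ 0.55585314 -0.01373485  0.07682824]
[ 0.55699392 -0.0123276 ] [ 0.55898297 -0.01363346] [-0.00198905  0.00130586]
tool-axis move mm [-2.1  1.  28.8] yaw now 121.01571555286036 t 14.7667
```

Lowering the pinion onto the hub, then releasing.

Scaled: 0.015 m is 0.6, 0.009 m is 0.36.

Emit:
{"method": "jog_arm", "body": {
  "moves": {"rows": [[0.015, -0.08, 0.04, 0.6, 0, 0, 0], [0.015, 0, 0, 0.36, 0, 0, 0], [0.015, 0, 0, 0.12, 0, 0, 0], [0.015, 0, 0, 0, 0, 0, 0], [0.015, 0, 0, 0, 0, 0, 0]]}
}}

```text
time_s: 15.18
eef_pos: [0.5564, -0.0148, 0.0491]
tcp_rot: [-180.0, -0.0, 121.0]
ft_force: [-0.1, 0.0, -0.8]
width: 0.0211
grasp_force: 29.6
```

```bash
python3 -c "
from h import *
o=r.get_obs();print(o['eef_pos'],o['ft_force'])"
```

```text
[ 0.55638935 -0.01482707  0.04914783] [-0.12389162  0.04999846 -0.81617429]
```

Emit:
{"method": "jog_arm", "body": {
  "moves": {"rows": [[0.015, 0, 0, 0.06, 0, 0, 0], [0.015, 0, 0, 0, 0, 0, 0], [0.025, 0, 0, 0, 0, 0, 0], [0.04, 0, 0, 0, 0, 0, 0], [0.045, 0, 0, 0, 0, 0, 0], [0.045, 0, 0, 0, 0, 0, 0]]}
}}

```text
time_s: 15.68
eef_pos: [0.5566, -0.015, 0.0479]
tcp_rot: [180.0, 0.0, 121.0]
ft_force: [1.3, 0.0, 0.4]
width: 0.0451
grasp_force: 0.0
```

Emit:
{"method": "jog_arm", "body": {
  "moves": {"rows": [[0.045, 0, 0, -0.8, 0, 0, 0], [0.045, 0, 0, -1.4, 0, 0, 0], [0.045, 0, 0, -1.4, 0, 0, 0], [0.045, 0, 0, 0, 0, 0, 0], [0.045, 0, 0, 0, 0, 0, 0]]}
}}

```text
time_s: 16.1
eef_pos: [0.5586, -0.0153, 0.1408]
tcp_rot: [179.7, 0.2, 121.0]
ft_force: [0.2, 0.5, -0.8]
width: 0.0449
grasp_force: 0.0
```

```bash
python3 -c "
from h import *
OBS.append(r.get_obs())
I=vision.grab_frame('wrist');I=cv2.cvtColor(I,cv2.COLOR_RGB2BGR);cv2.imwrite('pics/w8.png',cv2.resize(I[100:300,160:400],(720,600),interpolation=cv2.INTER_CUBIC))
togo(.6065,-.325,.15)"
```

```text
tool-axis move mm [-291.2 -117.2  -11.2] yaw now 120.9947990338743 t 16.15
```

View pics/w8.png

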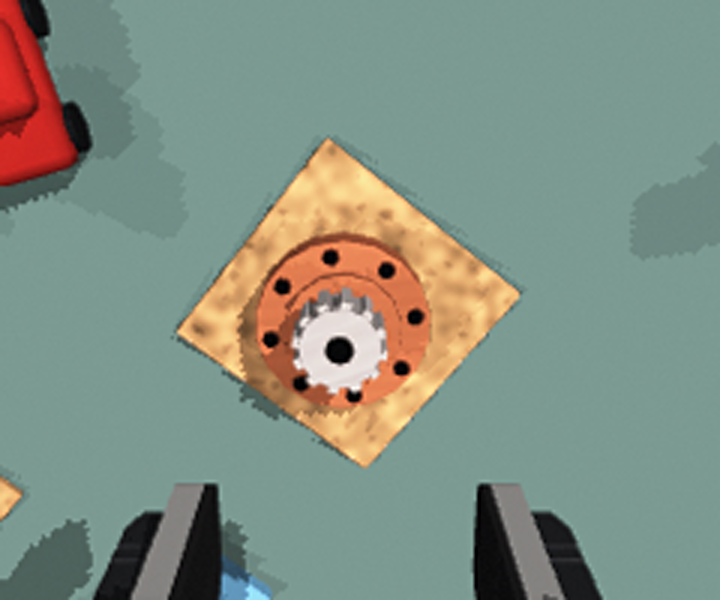

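```bash
python3 -c "
from h import *
w=ray('wrist',274.2,209.3,.018);b=ray('wrist',273.3,216.7,.040);c=np.mean([ray('wrist',160+x/3,100+y/3,.004) for x,y in((328,138),(521,292),(366,467),(177,331))],0);print(w,b,c,np.hypot(*(w-b)),np.hypot(*(w-c)))"
```

```text
[ 0.55657234 -0.01319074] [ 0.55553761 -0.01279354] [ 0.55768146 -0.01188886] 0.0011083440971132019 0.0017102764751439816
```

Emit:
{"method": "jog_arm", "body": {
  "moves": {"rows": [[0.065, -1.456, -0.584, -0.2, 0, 0, 0], [0.065, -1.456, -0.584, -0.2, 0, 0, 0], [0.065, -1.456, -0.584, 0, 0, 0, 0], [0.065, -1.456, -0.584, 0, 0, 0, 0], [0.065, -1.456, -0.584, 0, 0, 0, 0], [0.065, -1.456, -0.584, 0, 0, 0, 0], [0.065, -1.456, -0.584, 0, 0, 0, 0], [0.065, -1.456, -0.584, 0, 0, 0, -0.4], [0.065, 0, 0, 0, 0, 0, -0.4], [0.065, 0, 0, 0, 0, 0, 0]]}
}}

```text
time_s: 16.98
eef_pos: [0.6046, -0.3265, 0.1445]
tcp_rot: [-179.9, -0.2, 128.9]
ft_force: [-0.2, 0.1, 0.6]
width: 0.0649
grasp_force: 0.0
```

Emit:
{"method": "jog_arm", "body": {
  "moves": {"rows": [[0.065, 0, 0, 0, 0, 0, 0], [0.065, 0, 0, 0, 0, 0, 0], [0.065, 0, 0, 0, 0, 0, 0]]}
}}

```text
time_s: 17.23
eef_pos: [0.606, -0.323, 0.147]
tcp_rot: [-180.0, -0.1, 129.0]
ft_force: [-0.6, -0.1, -1.0]
width: 0.0646
grasp_force: 0.0
```

```bash
python3 -c "
from h import *
OBS.append(r.get_obs())
I=vision.grab_frame('wrist');I=cv2.cvtColor(I,cv2.COLOR_RGB2BGR);cv2.imwrite('pics/w9.png',I)
togo(.6065,-.325,.024)"
```

```text
tool-axis move mm [ -1.7  -0.9 123.4] yaw now 129.0271048249225 t 17.2833
```

View pics/w9.png

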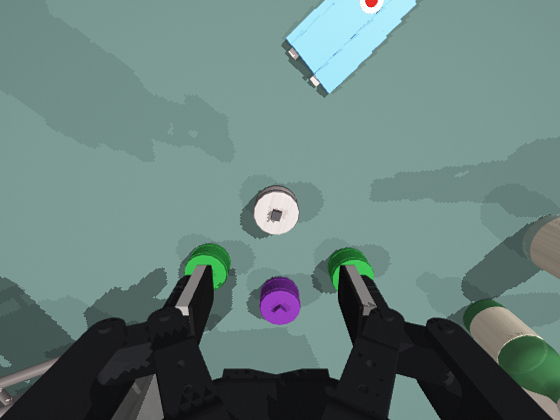

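The pinion is about 1 mm off the hub axis and the wheel about 2 mm off the rest's centre. The steel barrel's top is at (277,211), between the green look-alikes, which stay clear of the fingers.

The rows are not in the units I measure in: shifts go in units of 25 mm and turns go in units of 10 degrees. I convert before sending: 0.035 m is 1.4, 0.0175 m is 0.7.

```bash
python3 -c "
from h import *
b=ray('wrist',276.5,211.5,.028);print(b);togo(*b,.024)"
```

```text
[ 0.6078584  -0.32155247]
tool-axis move mm [1.000e-01 2.300e+00 1.234e+02] yaw now 129.0271048249225 t 17.2833
```

Emit:
{"method": "jog_arm", "body": {
  "moves": {"rows": [[0.06, -0.06, 0, 1.4, 0, 0, 0], [0.06, 0, 0, 1.4, 0, 0, 0], [0.06, 0, 0, 1.4, 0, 0, 0], [0.06, 0, 0, 0.7, 0, 0, 0], [0.06, 0, 0, 0, 0, 0, 0], [0.06, 0, 0, 0, 0, 0, 0]]},
  "clamp_n": 60
}}

```text
time_s: 17.78
eef_pos: [0.6066, -0.3245, 0.0243]
tcp_rot: [-180.0, -0.1, 129.0]
ft_force: [-0.2, -0.1, 0.4]
width: 0.0599
grasp_force: 0.0
```

```bash
python3 -c "
from h import *
togo(.6065,-.325,.024)"
```

```text
tool-axis move mm [-0.4 -0.4  0.3] yaw now 129.02758780205085 t 17.7833
```

Scaled: 0.001 m is 0.04.

Emit:
{"method": "jog_arm", "body": {
  "moves": {"rows": [[0.03, 0.04, 0, 0, 0, 0, 0], [0.03, 0, 0, 0, 0, 0, 0], [0.03, 0, 0, 0, 0, 0, 0], [0.03, 0, 0, 0, 0, 0, 0], [0.03, 0, 0, 0, 0, 0, 0]]},
  "clamp_n": 50
}}

```text
time_s: 18.2
eef_pos: [0.6085, -0.326, 0.0285]
tcp_rot: [179.9, 0.3, 129.0]
ft_force: [-0.8, 0.8, 7.5]
width: 0.0372
grasp_force: 50.8
```

Emit:
{"method": "jog_arm", "body": {
  "moves": {"rows": [[0.03, 0, 0, -0.2, 0, 0, 0], [0.03, 0, 0, -1, 0, 0, 0], [0.03, 0, 0, -1.4, 0, 0, 0], [0.03, 0, 0, -1.2, 0, 0, 0], [0.03, 0, 0, 0, 0, 0, 0], [0.03, 0, 0, 0, 0, 0, 0]]}
}}

```text
time_s: 18.7
eef_pos: [0.6082, -0.3264, 0.1241]
tcp_rot: [179.9, 0.4, 129.0]
ft_force: [0.1, 0.0, -1.8]
width: 0.0376
grasp_force: 50.4
```

```bash
python3 -c "
from h import *
OBS.append(r.get_obs());o=OBS[0]['eef_pos']
I=vision.grab_frame('wrist');I=cv2.cvtColor(I,cv2.COLOR_RGB2BGR);cv2.imwrite('pics/w10.png',I)
togo(.4538,-.155,.12)"
```

```text
tool-axis move mm [228.8 -11.7   0.9] yaw now 128.98373720690438 t 18.75
```

View pics/w10.png

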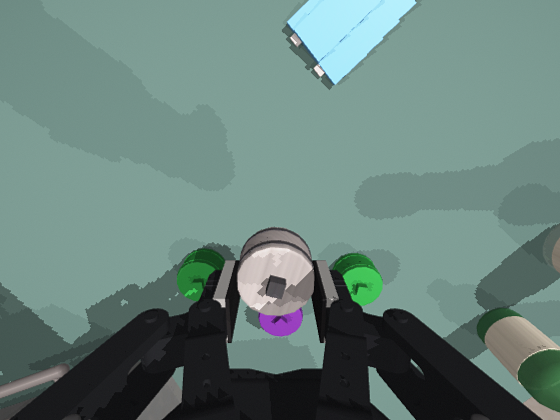

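```bash
python3 -c "
from h import *
OBS.append(r.get_obs());o=OBS[0]['eef_pos']
b=ray('wrist',276,279.5,o[2]);print(b-o[:2]);togo(*(np.array([.4538,-.155])-b+o[:2]),.1)"
```

```text
[-0.00158233  0.00454431]
tool-axis move mm [224.3 -13.4  20.9] yaw now 128.98373720690438 t 18.75
```

Emit:
{"method": "jog_arm", "body": {
  "moves": {"rows": [[0.03, 1.52, -0.08, 0, 0, 0, 0], [0.03, 1.52, -0.08, 0, 0, 0, 0], [0.03, 1.52, -0.08, 0, 0, 0, 0], [0.03, 1.52, -0.08, 0, 0, 0, 0], [0.03, 1.52, -0.08, 0, 0, 0, 0], [0.03, 1.52, -0.08, 0, 0, 0, 0], [0.03, 0, 0, 0.8, 0, 0, 0], [0.03, 0, 0, 0.8, 0, 0, 0], [0.03, 0, 0, 0, 0, 0, 0], [0.03, 0, 0, 0, 0, 0, 0]]}
}}

```text
time_s: 19.58
eef_pos: [0.4517, -0.1543, 0.0782]
tcp_rot: [-179.9, -0.3, 129.0]
ft_force: [-1.2, 0.7, -1.7]
width: 0.0376
grasp_force: 50.6
```

Emit:
{"method": "jog_arm", "body": {
  "moves": {"rows": [[0.03, 0, 0, 0, 0, 0, 0], [0.03, 0, 0, 0, 0, 0, 0]]}
}}

```text
time_s: 19.75
eef_pos: [0.4544, -0.156, 0.0808]
tcp_rot: [180.0, 0.0, 129.0]
ft_force: [-0.1, -0.9, -0.8]
width: 0.038
grasp_force: 50.6
```

```bash
python3 -c "
from h import *
togo(.4538,-.155,.0335)"
```

```text
tool-axis move mm [ 1.1  0.2 47.3] yaw now 128.97085928741893 t 19.75
```

Emit:
{"method": "jog_arm", "body": {
  "moves": {"rows": [[0.03, -0.12, 0, 1.2, 0, 0, 0], [0.03, 0, 0, 0.4, 0, 0, 0], [0.03, 0, 0, 0.2, 0, 0, 0], [0.03, 0, 0, 0, 0, 0, 0], [0.03, 0, 0, 0, 0, 0, 0], [0.03, 0, 0, 0, 0, 0, 0]]}
}}

```text
time_s: 20.25
eef_pos: [0.4563, -0.1581, 0.0361]
tcp_rot: [180.0, 0.1, 129.0]
ft_force: [-0.7, 0.2, -1.7]
width: 0.0378
grasp_force: 50.6
```

```bash
python3 -c "
from h import *
togo(.4538,-.155,.0325)"
```

```text
tool-axis move mm [4.  0.  3.6] yaw now 128.98916197868448 t 20.25
```

Scaled: 0.0025 m is 0.1, 0.001 m is 0.04.

Emit:
{"method": "jog_arm", "body": {
  "moves": {"rows": [[0.03, 0, 0, 0.1, 0, 0, 0], [0.03, 0, 0, 0.04, 0, 0, 0], [0.03, 0, 0, 0, 0, 0, 0], [0.045, 0, 0, 0, 0, 0, 0], [0.06, 0, 0, 0, 0, 0, 0], [0.06, 0, 0, 0, 0, 0, 0], [0.06, 0, 0, 0, 0, 0, 0]]}
}}

```text
time_s: 20.83
eef_pos: [0.4556, -0.1578, 0.0317]
tcp_rot: [180.0, 0.0, 129.0]
ft_force: [-0.0, -0.3, 0.8]
width: 0.06
grasp_force: 0.0
```

Emit:
{"method": "jog_arm", "body": {
  "moves": {"rows": [[0.06, 0, 0, -1.2, 0, 0, 0], [0.06, 0, 0, -1.6, 0, 0, 0], [0.06, 0, 0, -1.6, 0, 0, 0], [0.06, 0, 0, -0.4, 0, 0, 0], [0.06, 0, 0, 0, 0, 0, 0], [0.06, 0, 0, 0, 0, 0, 0]]}
}}

```text
time_s: 21.33
eef_pos: [0.4559, -0.1579, 0.1521]
tcp_rot: [180.0, 0.1, 129.0]
ft_force: [0.1, -0.5, -0.6]
width: 0.0601
grasp_force: 0.0
```

```bash
python3 -c "
from h import *
OBS.append(r.get_obs());print(OBS[0]['eef_pos'])
I=cv2.cvtColor(vision.grab_frame('wrist'),cv2.COLOR_RGB2BGR);T=cv2.cvtColor(vision.grab_frame('side'),cv2.COLOR_RGB2BGR)
out=np.zeros((600,800,3),np.uint8);out[:420,:560]=I;out[420:,:360]=cv2.resize(T[210:300,215:395],(360,180));out[420:,400:]=cv2.resize(T[120:210,220:420],(400,180))
cv2.imwrite('pics/w11.png',out)"
```

```text
[ 0.4559439  -0.15794428  0.15205137]
```

View pics/w11.png

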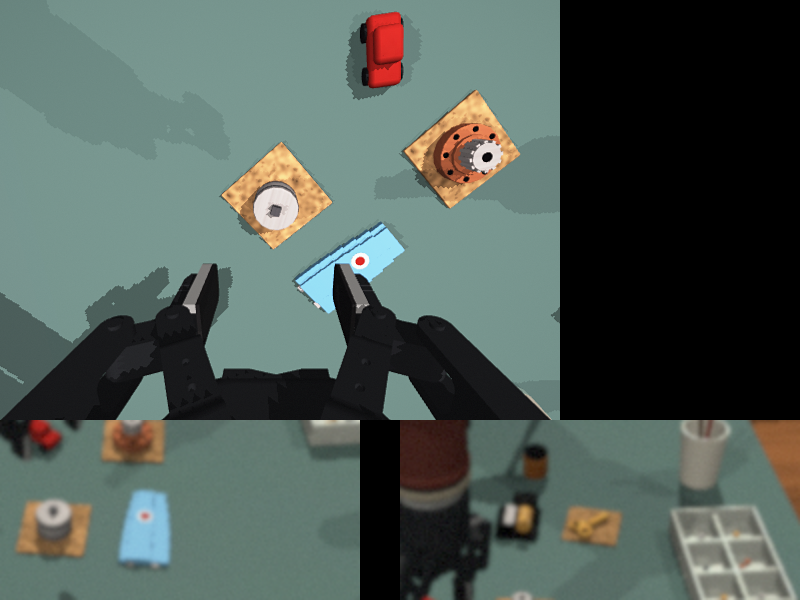

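The barrel's top is at (275.5,206) on the rest with corners (282,142), (332,202), (274,248) and (220,194). In the earlier wrist view the key spanned x≈341–432, and that rest's centre was at (386,24), so the key is centred.

```bash
python3 -c "
from h import *
OBS.append(r.get_obs())
w=ray('wrist',275.5,206,.032);c=np.mean([ray('wrist',*p,.004) for p in((282,142),(332,202),(274,248),(220,194))],0);print(w,c,w-c)"
```

```text
[ 0.45183713 -0.15173895] [ 0.45336485 -0.15138444] [-0.00152772 -0.00035451]
```

Emit:
{"method": "jog_arm", "body": {
  "moves": {"rows": [[0.06, 0, 0, 0, 0, 0, 0], [0.06, 0, 0, 0, 0, 0, 0]]}
}}

```text
time_s: 21.6
eef_pos: [0.4546, -0.1572, 0.1499]
tcp_rot: [-179.9, -0.2, 129.0]
ft_force: [0.9, 0.9, 0.4]
width: 0.0598
grasp_force: 0.0
```

```bash
python3 -c "
from cell import r
print(r.sign_off())"
```

```text
the job is handed in; nothing more can be done
None
```

I handed the job in at about 21.6 s with all four parts placed: by my camera measurements the wheel, barrel and pinion are each within about 2 mm of their targets and the key within about 5 mm, but sign-off returned no verdict.

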